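Seat the charging pad on its locating pin

TASK

The round white charging pad is standing proud on its black base because its notch is not over the brass pin. Push the black post on the pad sideways with the fingertips to turn the pad until its notch meets the pin, then press the pad down until it is fully home on the base, and take the hand away. Never lift the pad, do not use heavy force on it, and leave the phone, eraser, highlighter and ink bottle where they are.

Things in the scene. Friction and masses are not known exactly. Their poses are not given: they have to be found in the camera images.
- base_middle (a point): Middle of the upper face of the charger base, on the axis about which the pad turns. The base is a black round plate fixed to the desk, 160 mm in diameter and 14 mm high, its upper face 14 mm above the desk. It lies anywhere round its own axis.
- pin_top (a point): Middle of the top of the upright brass locating pin that is fixed to the base: 10 mm in diameter, 62 mm from the base's axis, its top 25 mm above the desk. Half of it shows beyond the pad's edge; a flat brass mark, 8 mm wide, on the base points outward from it.
- pad_middle (a point): Middle of the upper face of the charging pad, on the same axis: a white disc 124 mm in diameter and 14 mm thick. Standing proud, its underside is 26 mm and its upper face 40 mm above the desk, so that it turns freely over the pin; home, its upper face is 29 mm above the desk.
- notch (a point): Middle of the mouth of the one notch in the pad's edge, level with the pad's upper face and 62 mm from the axis. The notch is 16 mm wide at the edge, 12 mm deep inward, and goes through the whole thickness; it has about 3 mm of room for the pin on either side (0.05 rad of turn).
- post_top (a point): Middle of the top of the black post (watch rest) that stands on the pad and turns with it: an upright cylinder 22 mm in diameter and 18 mm high above the pad's upper face, 40 mm from the axis, on the side straight opposite the notch. Push it sideways, along its circle, to turn the pad.
- pad_turn (a joint): Turn of the pad about its upright axis, in rad, growing anticlockwise seen from above; the notch is straight over the pin at 0 and at every whole turn (6.283). It can be turned either way as far as needed, has a little friction (about 2 N at the post) and stays where it is left.
- charge_pad (a joint): How far the pad has been pressed down, in m: 0 standing proud as found, 0.011 fully home, negative if lifted. A push fit: it takes about 4 to 8 N downward all the way, stays at any height where it is left, and may be pressed anywhere on its upper face, best at the middle. With the notch off the pin it stops on the pin after about 1 mm.
- phone: Black-faced mobile phone lying on the desk, 148 x 72 x 9 mm, origin at the middle of its underside; to be left alone.
- eraser: White eraser in a blue sleeve, 58 x 23 x 12 mm, origin at the middle of its underside; to be left alone.
- highlighter: Yellow and black highlighter lying on the desk, 117 x 15 x 16 mm, origin at the middle of its underside; to be left alone.
- ink_bottle: Dark blue square ink bottle with a black cap, 54 x 54 x 62 mm, origin at the middle of its underside; to be left alone.

How it is judged:
At the end, for the whole second after the job is handed in: The pad is pressed down to within 2 mm of fully home (joint charge_pad above 0.009 m), its notch within 6 mm of the pin seen from above, and it is at rest (value of joint charge_pad above 0.009 m and horizontal distance between notch and pin_top below 0.006 m and velocity of joint charge_pad below 0.01 m/s and velocity of joint pad_turn between -0.1 and 0.1 rad/s); the robot touches nothing.
It fails at once if the pad is lifted more than 4 mm off its place (value of joint charge_pad below -0.004 m).
It fails at once if the pad is pressed or squeezed with more than 60 N (contact force between the fingers and charge_pad above 60 N).
It fails at once if the phone, eraser, highlighter or ink bottle is moved or lifted more than 30 mm (distance of any of phone, eraser, highlighter, ink_bottle from where it was at the start of the episode above 0.03 m).
It also fails if it takes over 45 s, if anything falls off the work surface, if the arm or the gripper's body presses on something with over 40 N, if the wrist force passes 120 N, or if a joint passes its speed limit or range.

ROBOT

A 6-joint arm with a two-finger parallel gripper is mounted at the origin on a cart in front of the work surface, level with it; the furniture and walls round the work are solid. World frame = base frame: x ahead of the robot, y to its left, z up, the work surface at z = 0. Lengths are in m, angles in rad, forces in N, time in s.
With the tool pointing down it reaches from about 0.3 to 0.85 m from the base axis. Payload 4.2 kg.
Tool frame: the origin (TCP) lies midway between the tips of the shut fingers; the grasp point (between the pads) lies 19 mm behind it; z points along the fingers, y is the line along which they close (so a half turn about z gives the same grasp; the last joint's range is limited). The gripper opens to 91 mm and grips with 3 to 60 N. Pads are 32 mm wide; open, the fingers measure 118 mm over their backs; the gripper's body (76 mm by 178 mm) begins 60 mm behind the grasp point.
Start: joints at [-1.337, 0.32, 1.565, -0, 1.257, -0.02], TCP at [0.144, -0.557, 0.214] pointing down, gripper open.
Joint ranges: [-3.11, 3.11], [-0.84, 2.01], [0.21, 2.61], [-1.34, 4.49], [0.05, 2.63], [-2.56, 2.56]. Speed limits (rad/s): [2.57, 2.57, 3.14, 3.14, 3.14, 3.14].

INTERFACE

Orientations are given as a unit quaternion [x, y, z, w].
In Python, from rig import status, eyes, manip gives the robot as it stands.
- The arm moves only by the tool send_rows, never from a script. Its argument "increments" is a list of rows, each an object of numbers: "rx", "ry", "rz": the turn, a rotation vector about the tool's x, y, z in rad; "dx", "dy", "dz": the shift along the tool's x, y, z in mm; "claw": the opening, from -1 (shut) to 1 (fully open). A call has 1 to 8 rows; each row shifts and turns the commanded pose from where the row before left it, along the tool's axes as they then stand; what a row does not reach is not made up. A row lasts 1/12 s, in which the tool goes at most 41.7 mm and 7.16 degrees, less where a joint would pass 70% of its speed; a pose out of reach is approached as far as the arm can. A call with a gripper value outside its range is refused whole. The fingers move at their own pace and stop on an object; the grip force is fixed at half the most. Time passes only in rows, so rows that do not move let the fingers close. It gives the time, the measured TCP pose, the force, the opening and the grip force at its end, in the units of the state.
- status.state(): the state, without advancing time (a new reading comes with each control period).
- eyes.read_camera(name): name is "scene" or "top"; returns (picture, depth): 400x640x3 uint8, red, green, blue; 400x640 float32, m along the optical axis (not along the pixel's ray), 0 where there is no reading.
- eyes.camera_model(name): a dict with "fx", "fy", "cx", "cy" (pixels), "k1" (the pictures are not rectified: a ray, as slopes to the right and down, at radius r is drawn at 1 + k1 r^2 times it, then the intrinsics apply), "camera_from_world" (4x4, takes a point from world to camera coordinates). Camera axes: x right, y down, z forward; pixel columns grow to the right and rows downward; lengths in m; the calibration is good to about 2 mm. A picture is of the moment at which its call begins. camera_model takes no time and is no camera call.
- manip.finish_job(): hands the job in; it is judged then, once.
The state is a dict: "clock": time; "q": joint angles; "joint_velocities": joint speeds; "joint_efforts": joint torques, N m; "tool_pos": TCP position; "ee_rot": TCP orientation; "wrist_force": force on the tool from outside, world axes, zero at the start; "moment": the same for the moment, N m; "width": finger opening in m; "finger_force": force on a finger pad.
Only numpy, scipy, OpenCV 4.12 (cv2) and the standard library are available. Lean on these libraries where they do the work, as an engineer would, in place of code of your own. Each camera call takes 0.05 s, during which the arm holds its last target. There are 200 camera calls.

## Working session

There is one attempt and no reset: what is moved stays moved. The work goes in short steps, Python scripts to look and compute and a tool call to move; the robot and the scene stay as the last step left them, time stands still between calls to the robot, and variables do not carry over. Pictures are saved under pics/ and viewed, at most 10 in all, crops included, and the job is handed in when it is done.

Besides the shell and the picture viewer there is one more tool, called as name(argument=value, ...) on one line, values as JSON. send_rows: Moves the arm, as the interface text tells. Its arguments: {"type":"object","properties":{"increments":{"type":"array"}},"required":["increments"]}

```bash
ls; mkdir -p pics; cat > h.py <<'E'
import numpy as np, cv2
from rig import status, eyes, manip
def ray(name,uv,z):
    """pixels -> world points on plane z"""
    m=eyes.camera_model(name); uv=np.atleast_2d(np.array(uv,float))
    K=np.array([[m['fx'],0,m['cx']],[0,m['fy'],m['cy']],[0,0,1]])
    n=cv2.undistortPoints(uv[:,None],K,np.array([m['k1'],0,0,0.]))[:,0]
    T=np.linalg.inv(m['camera_from_world']); d=np.c_[n,np.ones(len(n))]@T[:3,:3].T; o=T[:3,3]
    return o+d*((z-o[2])/d[:,2])[:,None]
E
python3 - <<'E'
from h import *
print(status.state())
for n in('top','scene'):
    p,d=eyes.read_camera(n); cv2.imwrite(f'pics/{n}0.png',p[:,:,::-1]); np.save(f'{n}d.npy',d)
    m=eyes.camera_model(n); print(n,{k:v for k,v in m.items() if k!='camera_from_world'},np.linalg.inv(m['camera_from_world'])[:3].round(3))
E
```

```text
pics
{'clock': 0.0, 'q': array([-1.33700171e+00,  3.20308918e-01,  1.56564673e+00, -1.53494044e-05,
        1.25741940e+00, -2.00140263e-02]), 'joint_velocities': array([ 0.00090877,  0.00022852, -0.00164974, -0.00037808, -0.00045998,
       -0.0002646 ]), 'joint_efforts': array([-9.27402034e-04, -4.12461054e+01, -2.31967092e+01,  7.25116907e-02,
        4.57060256e-02, -1.46887792e-04]), 'tool_pos': array([ 0.14425071, -0.5560964 ,  0.21312306]), 'ee_rot': array([ 9.91957753e-01,  1.26566273e-01, -1.02336292e-04, -8.85333054e-04]), 'wrist_force': array([-0.00621324,  1.02519919,  0.07402055]), 'moment': array([-0.01702159,  0.02605444, -0.03505797]), 'finger_force': 0.0, 'width': 0.09153088689614826}
top {'fx': 477.85808062001126, 'fy': 477.85808062001126, 'cx': 312.32560257169825, 'cy': 191.00486261547786, 'k1': -0.06638285779979715} [[-0.007 -0.993  0.118  0.403]
 [-1.     0.008  0.005 -0.039]
 [-0.006 -0.118 -0.993  1.198]]
scene {'fx': 410.4362430022484, 'fy': 410.4362430022484, 'cx': 320.72707385907376, 'cy': 200.77717181946764, 'k1': -0.02200094431136777} [[-0.865 -0.27   0.424  0.102]
 [-0.503  0.468 -0.727  0.681]
 [-0.002 -0.842 -0.54   0.607]]
```

View pics/top0.png

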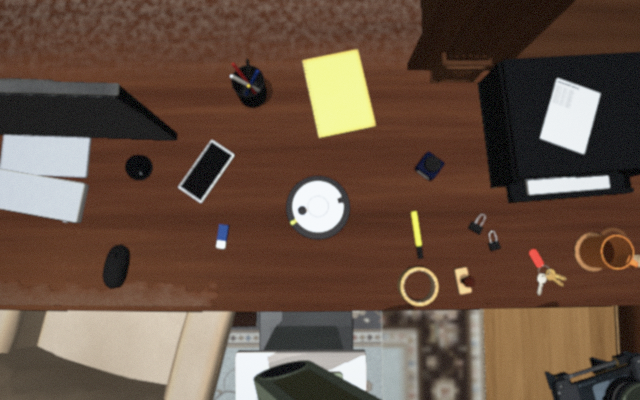

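View pics/scene0.png

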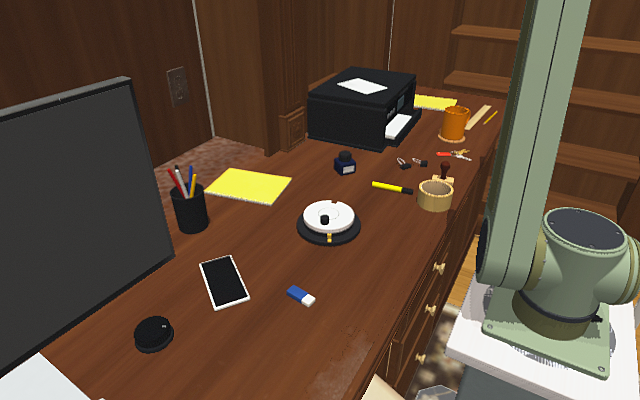

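The top view shows the pad at about (318,207), with the post at (302,210), the notch at (341,201) and the brass pin and mark at (293,222). The scene view shows the pad at (329,217), the post at (325,219) and the brass at (330,238).

```bash
cat >> h.py <<'E'
def measure(p,zp=.040,v=True):
    h=cv2.cvtColor(p,cv2.COLOR_RGB2HSV); H,S,V=[h[:,:,i].astype(int) for i in range(3)]
    yy,xx=np.mgrid[:400,:640]
    roi=np.hypot(xx-318,yy-207)<42
    W=((V>140)&(S<60)&roi).astype(np.uint8)
    cs,_=cv2.findContours(W,cv2.RETR_EXTERNAL,cv2.CHAIN_APPROX_NONE); c=max(cs,key=cv2.contourArea)
    hull=cv2.convexHull(c); P=ray('top',hull[:,0],zp)
    # circle fit through hull on pad plane
    A=np.c_[2*P[:,:2],np.ones(len(P))]; s=np.linalg.lstsq(A,(P[:,:2]**2).sum(1),rcond=None)[0]
    C=s[:2]; R=np.sqrt(s[2]+C@C)
    D=(V<90)&roi
    hm=cv2.fillPoly(np.zeros((400,640),np.uint8),[hull],1)>0
    n,l,st,ce=cv2.connectedComponentsWithStats((D&hm).astype(np.uint8))
    out={'C':C,'R':R,'blobs':[]}
    for i in range(1,n):
        if st[i,4]<8: continue
        q=ray('top',ce[i],zp+.014)[0,:2]-C
        out['blobs'].append((ce[i].round(1),st[i,4],np.hypot(*q).round(4),np.arctan2(q[1],q[0]).round(3)))
    B=(S>110)&(V>110)&(H>15)&(H<40)&roi
    ys,xs=np.nonzero(B)
    if len(xs):
        q=ray('top',[xs.mean(),ys.mean()],.017)[0,:2]-C
        out['brass']=(xs.mean(),ys.mean(),len(xs),np.hypot(*q),np.arctan2(q[1],q[0]))
    return out
E
python3 - <<'E'
from h import *
p=cv2.imread('pics/top0.png')[:,:,::-1].copy()
print(measure(p))
cv2.imwrite('pics/c0.png',cv2.resize(p[160:255,265:370,::-1],None,fx=6,fy=6,interpolation=cv2.INTER_CUBIC)[:600])
d=np.load('topd.npy'); print(d[200,325],ray('top',[[318,207]],0.04))
E
```

```text
{'C': array([ 0.50397511, -0.04532072]), 'R': np.float64(0.06341523281820435), 'blobs': [(array([340.6, 199.7]), np.int32(14), np.float64(0.0573), np.float64(-1.33)), (array([301.7, 209.9]), np.int32(31), np.float64(0.0395), np.float64(1.831))], 'brass': (np.float64(291.6666666666667), np.float64(222.66666666666666), 3, np.float64(0.07483004781982647), np.float64(2.113552660865552))}
1.1658868 [[ 0.50170884 -0.04646943  0.04      ]]
```

View pics/c0.png

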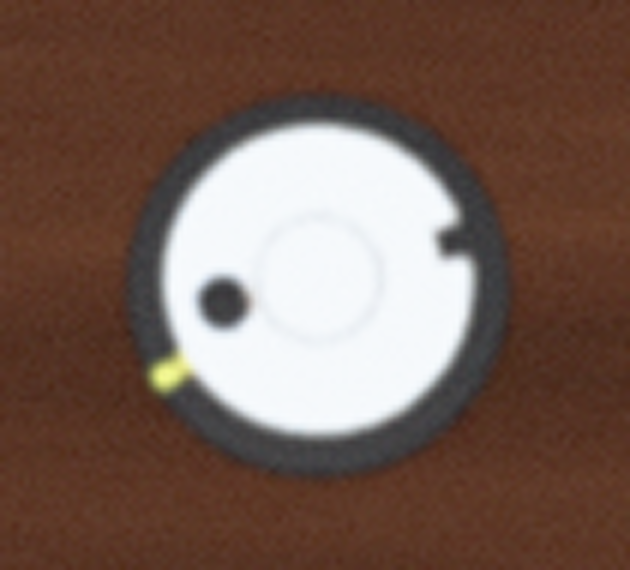

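Circle fit: R is 63 mm (62 expected). The post is at r = 39.5 mm, angle 1.83; the notch is opposite at −1.33 and the pin is near 2.11. The shorter way is about 2.84 rad clockwise. I'll straddle the post with a gap of about 36 mm and carry it round its circle. First I move above it.

send_rows(increments=[{"dx":23.8,"dy":-22.2,"claw":-0.2},{"dx":23.8,"dy":-22.2,"claw":-0.2},{"dx":23.8,"dy":-22.2,"claw":-0.2},{"dx":23.8,"dy":-22.2,"claw":-0.2},{"dx":23.8,"dy":-22.2,"claw":-0.2},{"dx":23.8,"dy":-22.2,"claw":-0.2},{"dx":23.8,"dy":-22.2,"claw":-0.2},{"dx":23.8,"dy":-22.2,"claw":-0.2}])

```text
validation failed for argument at $.in...
```

send_rows(increments=[{"dx":23.8,"dy":-22.2,"claw":-0.2},{"dx":23.8,"dy":-22.2,"claw":-0.2},{"dx":23.8,"dy":-22.2,"claw":-0.2},{"dx":23.8,"dy":-22.2,"claw":-0.2},{"dx":23.8,"dy":-22.2,"claw":-0.2},{"dx":23.8,"dy":-22.2,"claw":-0.2},{"dx":23.8,"dy":-22.2,"claw":-0.2},{"dx":23.8,"dy":-22.2,"claw":-0.2}])

```text
validation failed for argument at $.in...
```

send_rows(increments=[{"dx":23.8,"dy":-22.2,"claw":-0.2},{"dx":23.8,"dy":-22.2,"claw":-0.2},{"dx":23.8,"dy":-22.2,"claw":-0.2},{"dx":23.8,"dy":-22.2,"claw":-0.2},{"rz":-0.1},{"rz":-0.1},{"rz":-0.1},{"rz":-0.1}])

```text
validation failed for argument at $.in...
```

send_rows(increments=[{"rz":-0.1},{"rz":-0.1},{"rz":-0.1},{"rz":-0.1},{"rz":-0.1},{"rz":-0.1},{"rz":-0.1},{"rz":-0.1}])

```text
validation failed for argument at $.in...
```

send_rows(increments=[{"rz":-0.1,"dz":15},{"rz":-0.1,"dz":15},{"rz":-0.1,"dz":15},{"rz":-0.07,"dz":15},{},{}])

```text
validation failed for argument at $.in...
```

send_rows(increments=[{"rx":0,"ry":0,"rz":0,"dx":23.8,"dy":-22.2,"dz":0,"claw":-0.2}])

```text
clock: 0.18
tool_pos: [0.1601, -0.5324, 0.213]
ee_rot: [0.992, 0.125, -0.001, 0.001]
wrist_force: [0.9, -0.6, 0.5]
width: 0.0869
finger_force: 0.0
```

All keys are required. I'll continue.

send_rows(increments=[{"rx":0,"ry":0,"rz":0,"dx":23.8,"dy":-22.2,"dz":0,"claw":-0.2},{"rx":0,"ry":0,"rz":0,"dx":23.8,"dy":-22.2,"dz":0,"claw":-0.2},{"rx":0,"ry":0,"rz":0,"dx":23.8,"dy":-22.2,"dz":0,"claw":-0.2},{"rx":0,"ry":0,"rz":0,"dx":23.8,"dy":-22.2,"dz":0,"claw":-0.2},{"rx":0,"ry":0,"rz":0,"dx":23.8,"dy":-22.2,"dz":0,"claw":-0.2},{"rx":0,"ry":0,"rz":0,"dx":23.8,"dy":-22.2,"dz":0,"claw":-0.2},{"rx":0,"ry":0,"rz":0,"dx":23.8,"dy":-22.2,"dz":0,"claw":-0.2},{"rx":0,"ry":0,"rz":0,"dx":23.8,"dy":-22.2,"dz":0,"claw":-0.2}])

```text
clock: 0.85
tool_pos: [0.3019, -0.3078, 0.2137]
ee_rot: [0.992, 0.126, -0.0, -0.0]
wrist_force: [-0.2, -0.5, 0.1]
width: 0.0371
finger_force: 0.0
```

send_rows(increments=[{"rx":0,"ry":0,"rz":0,"dx":23.8,"dy":-22.2,"dz":0,"claw":-0.2},{"rx":0,"ry":0,"rz":0,"dx":23.8,"dy":-22.2,"dz":0,"claw":-0.2},{"rx":0,"ry":0,"rz":0,"dx":23.8,"dy":-22.2,"dz":0,"claw":-0.2},{"rx":0,"ry":0,"rz":0,"dx":23.8,"dy":-22.2,"dz":0,"claw":-0.2},{"rx":0,"ry":0,"rz":0,"dx":23.8,"dy":-22.2,"dz":0,"claw":-0.2},{"rx":0,"ry":0,"rz":0,"dx":23.8,"dy":-22.2,"dz":0,"claw":-0.2},{"rx":0,"ry":0,"rz":0,"dx":23.8,"dy":-22.2,"dz":0,"claw":-0.2},{"rx":0,"ry":0,"rz":0,"dx":23.8,"dy":-22.2,"dz":0,"claw":-0.2}])

```text
clock: 1.52
tool_pos: [0.4416, -0.0881, 0.2137]
ee_rot: [0.992, 0.127, -0.0, 0.0]
wrist_force: [-0.0, -0.3, -0.2]
width: 0.0363
finger_force: 0.0
```

send_rows(increments=[{"rx":0,"ry":0,"rz":0,"dx":23.8,"dy":-22.2,"dz":0,"claw":-0.2},{"rx":0,"ry":0,"rz":0,"dx":23.8,"dy":-22.2,"dz":0,"claw":-0.2},{"rx":0,"ry":0,"rz":0,"dx":23.8,"dy":-22.2,"dz":0,"claw":-0.2},{"rx":0,"ry":0,"rz":-0.1,"dx":0,"dy":0,"dz":0,"claw":-0.2},{"rx":0,"ry":0,"rz":-0.1,"dx":0,"dy":0,"dz":0,"claw":-0.2},{"rx":0,"ry":0,"rz":-0.1,"dx":0,"dy":0,"dz":0,"claw":-0.2},{"rx":0,"ry":0,"rz":-0.1,"dx":0,"dy":0,"dz":0,"claw":-0.2},{"rx":0,"ry":0,"rz":-0.1,"dx":0,"dy":0,"dz":0,"claw":-0.2}])

```text
clock: 2.18
tool_pos: [0.4934, -0.0071, 0.2135]
ee_rot: [0.929, 0.371, -0.001, -0.0]
wrist_force: [0.1, -0.6, -1.0]
width: 0.0366
finger_force: 0.0
```

send_rows(increments=[{"rx":0,"ry":0,"rz":-0.1,"dx":0,"dy":0,"dz":0,"claw":-0.2},{"rx":0,"ry":0,"rz":-0.1,"dx":0,"dy":0,"dz":0,"claw":-0.2},{"rx":0,"ry":0,"rz":-0.1,"dx":0,"dy":0,"dz":0,"claw":-0.2},{"rx":0,"ry":0,"rz":-0.1,"dx":0,"dy":0,"dz":0,"claw":-0.2},{"rx":0,"ry":0,"rz":-0.1,"dx":0,"dy":0,"dz":0,"claw":-0.2},{"rx":0,"ry":0,"rz":-0.1,"dx":0,"dy":0,"dz":0,"claw":-0.2},{"rx":0,"ry":0,"rz":-0.1,"dx":0,"dy":0,"dz":0,"claw":-0.2},{"rx":0,"ry":0,"rz":-0.1,"dx":0,"dy":0,"dz":0,"claw":-0.2}])

```text
clock: 2.85
tool_pos: [0.4933, -0.0073, 0.2135]
ee_rot: [0.711, 0.703, -0.0, -0.0]
wrist_force: [-0.8, 1.0, -0.2]
width: 0.0366
finger_force: 0.0
```

send_rows(increments=[{"rx":0,"ry":0,"rz":-0.1,"dx":0,"dy":0,"dz":20,"claw":-0.2},{"rx":0,"ry":0,"rz":-0.1,"dx":0,"dy":0,"dz":20,"claw":-0.2},{"rx":0,"ry":0,"rz":-0.07,"dx":0,"dy":0,"dz":20,"claw":-0.2},{"rx":0,"ry":0,"rz":0,"dx":0,"dy":0,"dz":20,"claw":-0.2},{"rx":0,"ry":0,"rz":0,"dx":0,"dy":0,"dz":0,"claw":-0.2},{"rx":0,"ry":0,"rz":0,"dx":0,"dy":0,"dz":0,"claw":-0.2}])

```text
clock: 3.35
tool_pos: [0.4929, -0.0073, 0.1332]
ee_rot: [0.612, 0.791, -0.001, -0.001]
wrist_force: [-0.3, 1.0, 0.3]
width: 0.0364
finger_force: 0.0
```

```bash
python3 - <<'E'
from h import *
p,d=eyes.read_camera('scene')
cv2.imwrite('pics/s1.png',cv2.resize(p[120:260,250:410,::-1],None,fx=4,fy=4,interpolation=cv2.INTER_CUBIC))
E
```

```text
(no output)
```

View pics/s1.png

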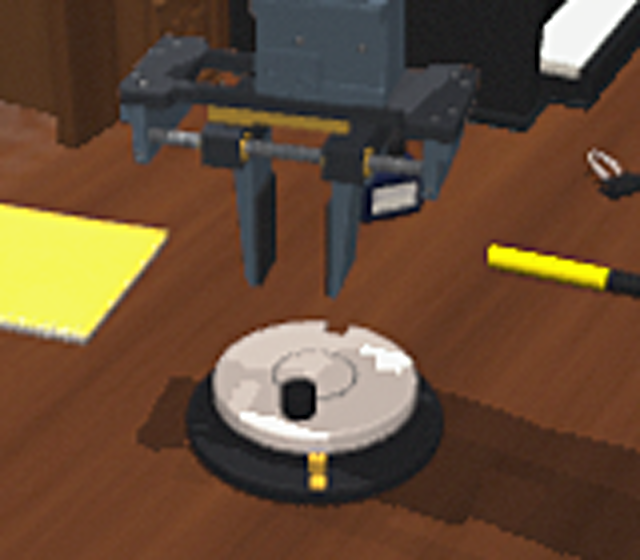

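The fingers at crop columns 258 and 340 (middle ≈ 298) stand right above the post at column 298. Descending.

send_rows(increments=[{"rx":0,"ry":0,"rz":0,"dx":0,"dy":0,"dz":25,"claw":-0.2},{"rx":0,"ry":0,"rz":0,"dx":0,"dy":0,"dz":25,"claw":-0.2},{"rx":0,"ry":0,"rz":0,"dx":0,"dy":0,"dz":20,"claw":-0.2},{"rx":0,"ry":0,"rz":0,"dx":0,"dy":0,"dz":10,"claw":-0.2},{"rx":0,"ry":0,"rz":0,"dx":0,"dy":0,"dz":5,"claw":-0.2},{"rx":0,"ry":0,"rz":0,"dx":0,"dy":0,"dz":0,"claw":-0.2}])

```text
clock: 3.9
tool_pos: [0.494, -0.0073, 0.0491]
ee_rot: [0.612, 0.791, 0.0, 0.0]
wrist_force: [-0.7, -0.2, 0.4]
width: 0.0367
finger_force: 0.0
```

send_rows(increments=[{"rx":0,"ry":0,"rz":0.1,"dx":-0.2,"dy":4,"dz":0,"claw":-0.2},{"rx":0,"ry":0,"rz":0.1,"dx":-0.2,"dy":4,"dz":0,"claw":-0.2},{"rx":0,"ry":0,"rz":0.1,"dx":-0.2,"dy":4,"dz":0,"claw":-0.2},{"rx":0,"ry":0,"rz":0.1,"dx":-0.2,"dy":4,"dz":0,"claw":-0.2},{"rx":0,"ry":0,"rz":0.1,"dx":-0.2,"dy":4,"dz":0,"claw":-0.2},{"rx":0,"ry":0,"rz":0.1,"dx":-0.2,"dy":4,"dz":0,"claw":-0.2},{"rx":0,"ry":0,"rz":0.1,"dx":-0.2,"dy":4,"dz":0,"claw":-0.2},{"rx":0,"ry":0,"rz":0.1,"dx":-0.2,"dy":4,"dz":0,"claw":-0.2}])

```text
clock: 4.57
tool_pos: [0.5245, -0.012, 0.0503]
ee_rot: [0.873, 0.488, -0.0, 0.0]
wrist_force: [-2.1, -0.7, 0.4]
width: 0.0368
finger_force: 1.0
```

send_rows(increments=[{"rx":0,"ry":0,"rz":0.1,"dx":-0.2,"dy":4,"dz":1.5,"claw":-0.2},{"rx":0,"ry":0,"rz":0.1,"dx":-0.2,"dy":4,"dz":1,"claw":-0.2},{"rx":0,"ry":0,"rz":0.1,"dx":-0.2,"dy":4,"dz":0,"claw":-0.2},{"rx":0,"ry":0,"rz":0.1,"dx":-0.2,"dy":4,"dz":0,"claw":-0.2},{"rx":0,"ry":0,"rz":0.1,"dx":-0.2,"dy":4,"dz":0,"claw":-0.2},{"rx":0,"ry":0,"rz":0.1,"dx":-0.2,"dy":4,"dz":0,"claw":-0.2},{"rx":0,"ry":0,"rz":0.1,"dx":-0.2,"dy":4,"dz":0,"claw":-0.2},{"rx":0,"ry":0,"rz":0.1,"dx":-0.2,"dy":4,"dz":0,"claw":-0.2}])

```text
clock: 5.23
tool_pos: [0.5431, -0.037, 0.048]
ee_rot: [0.994, 0.109, 0.0, -0.0]
wrist_force: [-1.5, 0.9, 0.6]
width: 0.0359
finger_force: 1.0
```

```bash
python3 - <<'E'
from h import *
s=status.state(); C=np.array([.504,-.0453]); t=s['tool_pos']; d=t[:2]-C
print(t,s['q'].round(3),s['wrist_force'],np.hypot(*d),np.arctan2(d[1],d[0]))
E
```

```text
[ 0.54307745 -0.03698476  0.04804867] [-8.900e-02  4.310e-01  1.861e+00  1.000e-03  8.490e-01  1.262e+00] [-1.50992774  0.94456121  0.61156252] 0.03995235157024852 0.20966163872619548
```

send_rows(increments=[{"rx":0,"ry":0,"rz":0.1,"dx":-0.2,"dy":4,"dz":0,"claw":-0.2},{"rx":0,"ry":0,"rz":0.1,"dx":-0.2,"dy":4,"dz":0,"claw":-0.2},{"rx":0,"ry":0,"rz":0.1,"dx":-0.2,"dy":4,"dz":0,"claw":-0.2},{"rx":0,"ry":0,"rz":0.1,"dx":-0.2,"dy":4,"dz":0,"claw":-0.2},{"rx":0,"ry":0,"rz":0.1,"dx":-0.2,"dy":4,"dz":0,"claw":-0.2},{"rx":0,"ry":0,"rz":0.1,"dx":-0.2,"dy":4,"dz":0,"claw":-0.2},{"rx":0,"ry":0,"rz":0.1,"dx":-0.2,"dy":4,"dz":0,"claw":-0.2},{"rx":0,"ry":0,"rz":0.1,"dx":-0.2,"dy":4,"dz":0,"claw":-0.2}])

```text
clock: 5.9
tool_pos: [0.5383, -0.0676, 0.0481]
ee_rot: [0.958, -0.287, 0.001, -0.001]
wrist_force: [0.0, 3.7, 0.0]
width: 0.0366
finger_force: 1.0
```

send_rows(increments=[{"rx":0,"ry":0,"rz":0.1,"dx":-0.2,"dy":4,"dz":0,"claw":-0.2},{"rx":0,"ry":0,"rz":0.1,"dx":-0.2,"dy":4,"dz":0,"claw":-0.2},{"rx":0,"ry":0,"rz":0,"dx":-0.2,"dy":4,"dz":0,"claw":-0.2},{"rx":0,"ry":0,"rz":0,"dx":-0.6,"dy":4,"dz":0,"claw":-0.2},{"rx":0,"ry":0,"rz":0,"dx":0,"dy":0,"dz":0,"claw":-0.2}])

```text
clock: 6.32
tool_pos: [0.5274, -0.08, 0.0479]
ee_rot: [0.926, -0.378, 0.002, -0.0]
wrist_force: [2.6, -0.2, 1.3]
width: 0.0365
finger_force: 1.2
```

```bash
python3 - <<'E'
from h import *
s=status.state(); C=np.array([.504,-.0453]); t=s['tool_pos']; d=t[:2]-C
print(t,s['q'].round(3),s['wrist_force'],np.hypot(*d),np.arctan2(d[1],d[0]))
p,_=eyes.read_camera('top'); cv2.imwrite('pics/t2.png',p[:,:,::-1])
cv2.imwrite('pics/c2.png',cv2.resize(p[160:255,265:370,::-1],None,fx=6,fy=6,interpolation=cv2.INTER_CUBIC)[:600])
E
```

```text
[ 0.52744109 -0.07995575  0.04789092] [-0.172  0.416  1.889 -0.     0.833  2.174] [ 2.59846988 -0.23098221  1.31389274] 0.041839051797650156 -0.9760866484310295
```

View pics/c2.png

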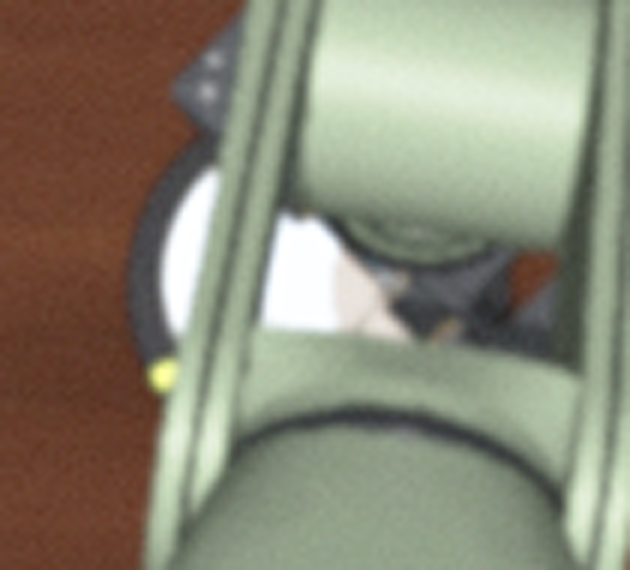

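The arm hides most of the pad in the top view, with only the brass visible at crop (163,375). The scene camera should see the pin and notch.

```bash
python3 - <<'E'
from h import *
p,d=eyes.read_camera('scene')
cv2.imwrite('pics/s2raw.png',p[:,:,::-1])
cv2.imwrite('pics/s2.png',cv2.resize(p[170:260,280:400,::-1],None,fx=6,fy=6,interpolation=cv2.INTER_CUBIC))
E
```

```text
(no output)
```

View pics/s2.png

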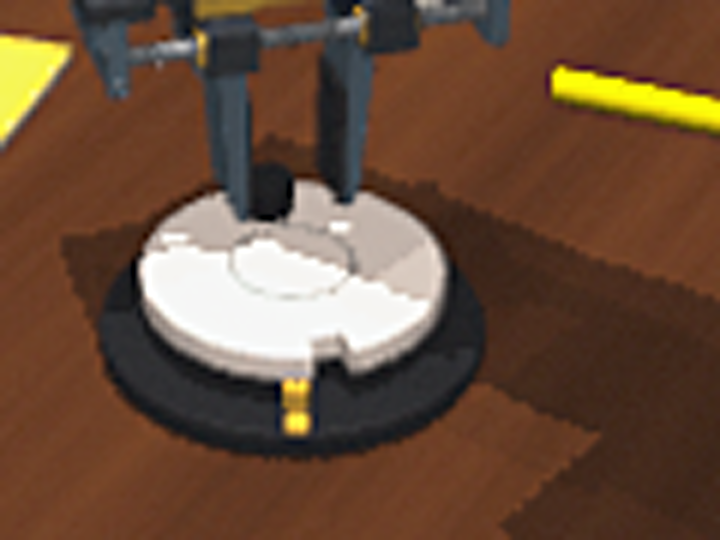

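The notch mouth is at crop (331,356), still to the right of the pin at (296,382). The pad's ring is centred near (292,262). The turn needs a little more clockwise push.

```bash
python3 - <<'E'
from h import *
f=lambda x,y:[280+(x+.5)/6-.5,170+(y+.5)/6-.5]
c=ray('scene',[f(292,262)],.04)[0,:2]; print('ring centre',c)
for n,px,z in(('notch',(331,356),.04),('notch L',(313,364),.04),('notch R',(347,350),.04),('notch inner',(330,341),.04),('pin',(296,380),.025),('mark end',(297,434),.014)):
    w=ray('scene',[f(*px)],z)[0,:2]
    for C in (np.array([.504,-.0453]),c):
        q=w-C; print(n,w.round(4),np.hypot(*q).round(4),np.arctan2(q[1],q[0]).round(3))
E
```

```text
ring centre [ 0.50374159 -0.04349173]
notch [0.4594 0.0049] 0.0672 2.298
notch [0.4594 0.0049] 0.0656 2.313
notch L [0.4629 0.0128] 0.0712 2.186
notch L [0.4629 0.0128] 0.0696 2.198
notch R [ 0.4559 -0.0016] 0.065 2.405
notch R [ 0.4559 -0.0016] 0.0636 2.423
notch inner [ 0.4644 -0.0035] 0.0576 2.329
notch inner [ 0.4644 -0.0035] 0.0561 2.348
pin [0.4732 0.0076] 0.0612 2.099
pin [0.4732 0.0076] 0.0596 2.11
mark end [0.463  0.0247] 0.0811 2.1
mark end [0.463  0.0247] 0.0795 2.109
```

The notch is at 2.31 and the pin at 2.10, so about 0.21 rad clockwise remains, which is 8.3 mm at the post.

send_rows(increments=[{"rx":0,"ry":0,"rz":0,"dx":-0.5,"dy":2,"dz":0,"claw":-0.2},{"rx":0,"ry":0,"rz":0,"dx":-0.5,"dy":2,"dz":0,"claw":-0.2},{"rx":0,"ry":0,"rz":0,"dx":-0.5,"dy":2,"dz":0,"claw":-0.2},{"rx":0,"ry":0,"rz":0,"dx":-0.5,"dy":2,"dz":0,"claw":-0.2},{"rx":0,"ry":0,"rz":0,"dx":0,"dy":0,"dz":0,"claw":-0.2},{"rx":0,"ry":0,"rz":0,"dx":0,"dy":0,"dz":0,"claw":-0.2}])

```text
clock: 6.92
tool_pos: [0.518, -0.0836, 0.0461]
ee_rot: [0.926, -0.378, -0.001, 0.0]
wrist_force: [0.8, 0.1, 0.3]
width: 0.0364
finger_force: 0.5
```

```bash
python3 - <<'E'
from h import *
s=status.state(); print(s['tool_pos'],s['wrist_force'])
p,d=eyes.read_camera('scene')
cv2.imwrite('pics/s3raw.png',p[:,:,::-1])
cv2.imwrite('pics/s3.png',cv2.resize(p[190:250,290:370,::-1],None,fx=10,fy=10,interpolation=cv2.INTER_CUBIC))
E
```

```text
[ 0.51800461 -0.08363731  0.04613022] [0.83124174 0.11909714 0.29816024]
```

View pics/s3.png

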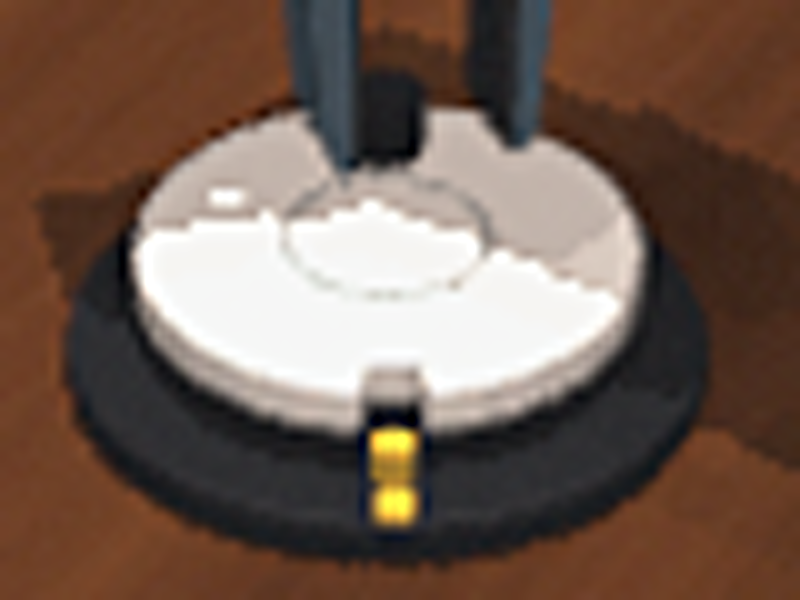

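The notch mouth spans crop columns 364–424 (middle 394), over the brass pin at 393, so it is aligned well within the 3 mm of room. I'll back off, rise, go over the pad's middle and shut the fingers.

send_rows(increments=[{"rx":0,"ry":0,"rz":0,"dx":0,"dy":-5,"dz":0,"claw":-0.2},{"rx":0,"ry":0,"rz":0,"dx":0,"dy":0,"dz":-20,"claw":-0.2},{"rx":0,"ry":0,"rz":0,"dx":0,"dy":0,"dz":-35,"claw":-0.2},{"rx":0,"ry":0,"rz":0,"dx":-18,"dy":-6,"dz":0,"claw":-1},{"rx":0,"ry":0,"rz":0,"dx":-19,"dy":-7,"dz":0,"claw":-1},{"rx":0,"ry":0,"rz":0,"dx":0,"dy":0,"dz":0,"claw":-1},{"rx":0,"ry":0,"rz":0,"dx":0,"dy":0,"dz":20,"claw":-1},{"rx":0,"ry":0,"rz":0,"dx":0,"dy":0,"dz":0,"claw":-1}])

```text
clock: 7.63
tool_pos: [0.5028, -0.0445, 0.0789]
ee_rot: [0.926, -0.378, -0.003, 0.001]
wrist_force: [0.1, 0.6, -1.4]
width: 0.0058
finger_force: 0.0
```

send_rows(increments=[{"rx":0,"ry":0,"rz":0,"dx":0,"dy":0,"dz":18,"claw":-1},{"rx":0,"ry":0,"rz":0,"dx":0,"dy":0,"dz":12,"claw":-1},{"rx":0,"ry":0,"rz":0,"dx":0,"dy":0,"dz":4,"claw":-1},{"rx":0,"ry":0,"rz":0,"dx":0,"dy":0,"dz":0,"claw":-1},{"rx":0,"ry":0,"rz":0,"dx":0,"dy":0,"dz":0,"claw":-1}])

```text
clock: 8.05
tool_pos: [0.5054, -0.0451, 0.0476]
ee_rot: [0.926, -0.379, -0.0, 0.0]
wrist_force: [-0.1, 0.0, -0.1]
width: 0.0003
finger_force: 0.0
```

send_rows(increments=[{"rx":0,"ry":0,"rz":0,"dx":0,"dy":0,"dz":2,"claw":-1},{"rx":0,"ry":0,"rz":0,"dx":0,"dy":0,"dz":1,"claw":-1},{"rx":0,"ry":0,"rz":0,"dx":0,"dy":0,"dz":1,"claw":-1},{"rx":0,"ry":0,"rz":0,"dx":0,"dy":0,"dz":1,"claw":-1},{"rx":0,"ry":0,"rz":0,"dx":0,"dy":0,"dz":0,"claw":-1},{"rx":0,"ry":0,"rz":0,"dx":0,"dy":0,"dz":0,"claw":-1}])

```text
clock: 8.55
tool_pos: [0.5053, -0.0449, 0.0425]
ee_rot: [0.926, -0.378, 0.0, 0.0]
wrist_force: [-0.9, -0.3, 0.8]
width: 0.0004
finger_force: 0.0
```

send_rows(increments=[{"rx":0,"ry":0,"rz":0,"dx":0,"dy":0,"dz":1,"claw":-1},{"rx":0,"ry":0,"rz":0,"dx":0,"dy":0,"dz":1,"claw":-1},{"rx":0,"ry":0,"rz":0,"dx":0,"dy":0,"dz":1,"claw":-1},{"rx":0,"ry":0,"rz":0,"dx":0,"dy":0,"dz":1,"claw":-1},{"rx":0,"ry":0,"rz":0,"dx":0,"dy":0,"dz":0,"claw":-1}])

```text
clock: 8.97
tool_pos: [0.5053, -0.0449, 0.0386]
ee_rot: [0.926, -0.378, 0.0, 0.0]
wrist_force: [-0.4, 0.3, 3.5]
width: 0.0003
finger_force: 1.6
```

send_rows(increments=[{"rx":0,"ry":0,"rz":0,"dx":0,"dy":0,"dz":1,"claw":-1},{"rx":0,"ry":0,"rz":0,"dx":0,"dy":0,"dz":1,"claw":-1},{"rx":0,"ry":0,"rz":0,"dx":0,"dy":0,"dz":0,"claw":-1}])

```text
clock: 9.22
tool_pos: [0.5054, -0.0449, 0.0364]
ee_rot: [0.926, -0.378, 0.0, -0.0]
wrist_force: [0.0, -0.1, 4.0]
width: 0.0003
finger_force: 1.7
```

Contact was at about 0.040, and the pad is past the 1 mm pin stop with only 4 N, so the notch is on the pin. I'll keep pressing.

send_rows(increments=[{"rx":0,"ry":0,"rz":0,"dx":0,"dy":0,"dz":1,"claw":-1},{"rx":0,"ry":0,"rz":0,"dx":0,"dy":0,"dz":1,"claw":-1},{"rx":0,"ry":0,"rz":0,"dx":0,"dy":0,"dz":1,"claw":-1},{"rx":0,"ry":0,"rz":0,"dx":0,"dy":0,"dz":1,"claw":-1},{"rx":0,"ry":0,"rz":0,"dx":0,"dy":0,"dz":0,"claw":-1}])

```text
clock: 9.63
tool_pos: [0.5053, -0.0449, 0.0322]
ee_rot: [0.926, -0.378, 0.0, 0.0]
wrist_force: [0.1, -0.2, 1.7]
width: 0.0003
finger_force: 1.2
```

send_rows(increments=[{"rx":0,"ry":0,"rz":0,"dx":0,"dy":0,"dz":1,"claw":-1},{"rx":0,"ry":0,"rz":0,"dx":0,"dy":0,"dz":1,"claw":-1},{"rx":0,"ry":0,"rz":0,"dx":0,"dy":0,"dz":1,"claw":-1},{"rx":0,"ry":0,"rz":0,"dx":0,"dy":0,"dz":0,"claw":-1}])

```text
clock: 9.97
tool_pos: [0.5054, -0.0449, 0.0293]
ee_rot: [0.926, -0.378, 0.0, 0.0]
wrist_force: [-0.4, -0.3, 2.7]
width: 0.0001
finger_force: 1.3
```

send_rows(increments=[{"rx":0,"ry":0,"rz":0,"dx":0,"dy":0,"dz":1,"claw":-1},{"rx":0,"ry":0,"rz":0,"dx":0,"dy":0,"dz":0,"claw":-1}])

```text
clock: 10.13
tool_pos: [0.5054, -0.0449, 0.0292]
ee_rot: [0.926, -0.378, 0.0, -0.0]
wrist_force: [-1.4, 0.5, 10.7]
width: 0.0004
finger_force: 5.3
```

The pad is solid at 0.029 and the force is rising (11 N), so it is home. I'll take the hand straight up and check.

send_rows(increments=[{"rx":0,"ry":0,"rz":0,"dx":0,"dy":0,"dz":-5,"claw":-1},{"rx":0,"ry":0,"rz":0,"dx":0,"dy":0,"dz":-20,"claw":-1},{"rx":0,"ry":0,"rz":0,"dx":0,"dy":0,"dz":-35,"claw":-1},{"rx":0,"ry":0,"rz":0,"dx":0,"dy":0,"dz":-35,"claw":-1},{"rx":0,"ry":0,"rz":0,"dx":0,"dy":0,"dz":-35,"claw":-1},{"rx":0,"ry":0,"rz":0,"dx":0,"dy":0,"dz":0,"claw":-1},{"rx":0,"ry":0,"rz":0,"dx":0,"dy":0,"dz":0,"claw":-1}])

```text
clock: 10.72
tool_pos: [0.5064, -0.045, 0.16]
ee_rot: [0.926, -0.378, 0.002, -0.001]
wrist_force: [-0.8, 0.3, -1.4]
width: 0.0006
finger_force: 0.0
```

```bash
python3 - <<'E'
from h import *
s=status.state(); print(s['tool_pos'],s['wrist_force'])
p,d=eyes.read_camera('scene')
cv2.imwrite('pics/s4.png',p[100:330,180:470,::-1].repeat(2,0).repeat(2,1))
E
```

```text
[ 0.5063831  -0.04499407  0.16002907] [-0.79431753  0.29802086 -1.36320342]
```

View pics/s4.png

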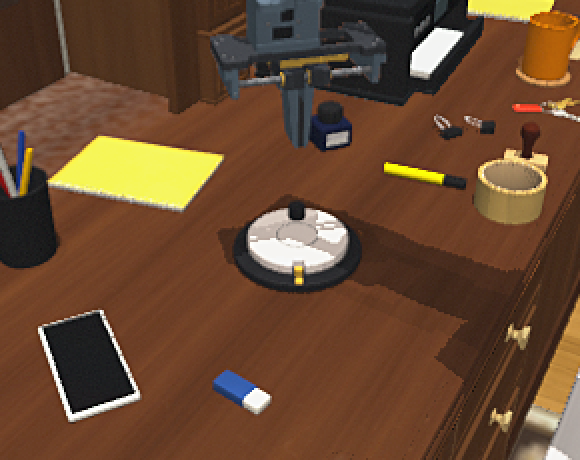

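The pad sits low on the base with the brass pin in its notch at (298,268). The hand is clear, and the phone, eraser, highlighter and bottle are in place. Handing in.

```bash
python3 -c "
from rig import manip; print(manip.finish_job())"
```

```text
the job is handed in; nothing more can be done
None
```

The pad was turned about 2.84 rad clockwise until its notch met the pin, then pressed fully home with about 11 N at most in the readings; the hand is clear, the other objects look unmoved, and the job was handed in at about 11 s without a verdict shown.

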